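Set the route selector by its rear pointer

TASK

Turn the blue wheel of the track selector until the white pointer on its far rim stands over the middle of the green lens on the same selector, then let go of the wheel. Leave the selector with the orange wheel as it is set.

Things in the scene. Friction and masses are not known exactly. Their poses are not given: they have to be found in the camera images.
- blue_hub (a point): top centre of the blue wheel's hub, on its vertical axis, 75 mm above the bench. Hub: round ribbed cylinder, 38 mm in diameter, straight side 42 to 72 mm above the bench, to be gripped from above at any yaw; below it the wheel's disc, 80 mm across, top at 40 mm. Turns both ways and stays where left (friction 0.06 N m). The turn needed is under 70 degrees: one grasp does it
- blue_pointer (a point): outer end of the white tongue on the far rim of the blue wheel: 62 mm from the axis, 35 mm above the bench, 7 to 10 mm wide, sweeping just above the lenses and turning with the wheel. Stops stand 72 degrees either side of the yellow lens
- green_mark (a point): centre of the green lens (dome 18 mm across in a dark ring, top 29 mm above the bench) on the blue wheel's box, 62 mm from the axis. The box is grey, 136 mm square, 23 mm high, fixed to the bench, its place and yaw vary; its lenses lie round the wheel's far side: yellow in the middle, green and red 46 degrees either side of it (which is left varies)
- orange_pointer (a point): outer end of the white pointer on the other, equal selector, which stands beside it, has an orange wheel and three such lenses of its own (a green one too); must stay as it is set

How it is judged:
At the end, for the whole second after the job is handed in: The end of the blue wheel's pointer is within 12 mm (about 11 degrees), seen from above, of the centre of the green lens of its own selector, and the orange wheel's pointer is within 10 mm of where it was at the start (horizontal distance between blue_pointer and green_mark below 0.012 m and distance of orange_pointer from where it was at the start of the episode below 0.01 m); the robot touches nothing.
It fails at once if the orange wheel is turned (its pointer moves more than 10 mm) (distance of orange_pointer from where it was at the start of the episode above 0.01 m).
It also fails if it takes over 32 s, if anything falls off the work surface, if the arm or the gripper's body presses on something with over 40 N, if the wrist force passes 120 N, or if a joint passes its speed limit or range.

ROBOT

A 6-joint arm with a two-finger parallel gripper is mounted at the origin on a cart in front of the work surface, level with it; the furniture and walls round the work are solid. World frame = base frame: x ahead of the robot, y to its left, z up, the work surface at z = 0. Lengths are in m, angles in rad, forces in N, time in s.
With the tool pointing down it reaches from about 0.3 to 0.875 m from the base axis. Payload 6.4 kg.
Tool frame: the origin (TCP) lies midway between the tips of the shut fingers; the grasp point (between the pads) lies 19 mm behind it; z points along the fingers, y is the line along which they close (so a half turn about z gives the same grasp; the last joint's range is limited). The gripper opens to 88 mm and grips with 3 to 60 N. Pads are 18 mm wide; open, the fingers measure 123 mm over their backs; the gripper's body (75 mm by 187 mm) begins 45 mm behind the grasp point.
Start: joints at [1.026, 0.181, 1.607, -0, 1.354, -0.206], TCP at [0.191, 0.542, 0.239] pointing down, gripper open.
Joint ranges: [-2.99, 2.99], [-0.89, 2.07], [0.3, 2.58], [-1.14, 4.28], [0, 2.63], [-3.12, 3.12]. Speed limits (rad/s): [2.57, 2.57, 3.01, 3.14, 3.14, 3.14].

INTERFACE

Orientations are given as a unit quaternion [x, y, z, w].
In Python, from cell import manip, snapshot gives the robot as it stands.
- The arm moves only by the tool play_rows, never from a script. Its argument "targets" is a list of rows, each an object with "claw": the opening, from 0 (shut) to 1 (fully open); "slide": the shift along the world's x, y, z in cm, a list of three; "roll": the turn about the world's z in rad. A call has 1 to 10 rows; each row is the pose to reach, as a shift and turn from the pose commanded when the call began; what a row does not reach only later rows make up. A row lasts 1/12 s, in which the tool goes at most 41.7 mm and 7.16 degrees, less where a joint would pass 70% of its speed; a pose out of reach is approached as far as the arm can. A call with a gripper value outside its range is refused whole. The fingers move at their own pace and stop on an object; "force" is the grip in N (left out, the last holds). Time passes only in rows, so rows that repeat a pose let the fingers close. It gives the time, the measured TCP pose, the force, the opening and the grip force at its end, in the units of the state.
- manip.get_state(): the state, without advancing time (a new reading comes with each control period).
- snapshot(name): name is "side" or "top"; returns a dict with "color" (420x560x3 uint8, blue, green, red), "z_map" (420x560 float32, m along the optical axis (not along the pixel's ray), 0 where there is no reading), "mtx" (3x3 intrinsics, pixels), "origin" and "rotation" of the camera in the world. Camera axes: x right, y down, z forward; pixel columns grow to the right and rows downward; lengths in m; the calibration is good to about 2 mm. A picture is of the moment at which its call begins.
- manip.finish_job(): hands the job in; it is judged then, once.
The state is a dict: "time_s": time; "q": joint angles; "dq": joint speeds; "effort": joint torques, N m; "position": TCP position; "ee_rot": TCP orientation; "wrist_force": force on the tool from outside, world axes, zero at the start; "torque": the same for the moment, N m; "opening": opening from 0.0 (shut) to 1.0 (fully open); "grasp_force": force on a finger pad.
Only numpy, scipy, OpenCV 4.12 (cv2) and the standard library are available. Lean on these libraries where they do the work, as an engineer would, in place of code of your own. Each camera call takes 0.05 s, during which the arm holds its last target. There are 200 camera calls.

## Working session

There is one attempt and no reset: what is moved stays moved. The work goes in short steps, Python scripts to look and compute and a tool call to move; the robot and the scene stay as the last step left them, time stands still between calls to the robot, and variables do not carry over. Pictures are saved under pics/ and viewed, at most 10 in all, crops included, and the job is handed in when it is done.

Besides the shell and the picture viewer there is one more tool, called after ">>>" as name([rows], argument=value, ...), one row to a line, values as JSON. play_rows: Moves the arm, as the interface text tells. Its arguments: {"type":"object","properties":{"targets":{"type":"array","items":{"type":"object","properties":{"claw":{"type":"number"},"slide":{"type":"array","items":{"type":"number"}},"roll":{"type":"number"}}}},"force":{"type":"number"}},"required":["targets"]}

```bash
mkdir -p pics; cat > h.py <<'E'
import numpy as np, cv2
from cell import manip, snapshot
def xyz(s):
    z=s["z_map"].astype(float);K=np.array(s["mtx"]);v,u=np.indices(z.shape)
    p=np.stack([(u-K[0,2])/K[0,0]*z,(v-K[1,2])/K[1,1]*z,z],-1)
    return p@np.array(s["rotation"]).T+np.array(s["origin"])
E
python3 - <<'E'
from h import *
for n in("top","side"):
    s=snapshot(n);cv2.imwrite(f"pics/{n}0.png",s["color"]);np.savez(f"{n}0.npz",c=s["color"],p=xyz(s));print(n,s["origin"],s["rotation"])
s=manip.get_state();print(s["time_s"],s["position"],s["ee_rot"],s["opening"])
E
```

```text
Traceback (most recent call last):
  File "h.py", line 6, in xyz
    return p@np.array(s["rotation"]).T+np.array(s["origin"])
           ~^~~~~~~~~~~~~~~~~~~~~~~~~~
ValueError: matmul: Input operand 1 has a mismatch in its core dimension 0, with gufunc signature (n?,k),(k,m?)->(n?,m?) (size 4 is different from 3)
```

View pics/top0.png

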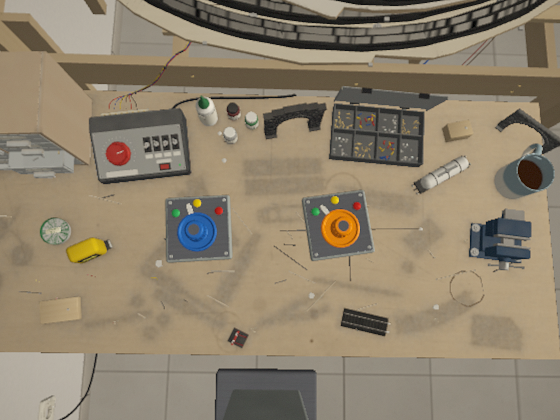

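The top view shows the blue wheel at about (197,231), with its white pointer near (189,209) between green (176,213) and yellow (197,203). The orange selector is at (340,228). The rotation is a quaternion, so I'll fix the helper.

```bash
sed -i 's/np.array(s\["rotation"\]).T/R.from_quat(s["rotation"]).as_matrix().T/; 1a from scipy.spatial.transform import Rotation as R' h.py
python3 - <<'E'
from h import *
for n in("top","side"):
    s=snapshot(n);cv2.imwrite(f"pics/{n}1.png",s["color"]);p=xyz(s);print(n,s["origin"],s["rotation"])
    if n=="top":
        c=s["color"][185:270,155:240];q=p[185:270,155:240]
        cv2.imwrite("pics/crop1.png",cv2.resize(c,None,fx=7,fy=7,interpolation=cv2.INTER_CUBIC))
        hsv=cv2.cvtColor(c,cv2.COLOR_BGR2HSV);H,S,V=[hsv[...,i].astype(int) for i in range(3)]
        M=dict(blue=(abs(H-108)<12)&(S>150),green=(abs(H-65)<20)&(S>110),yellow=(abs(H-26)<7)&(S>150),red=((H<6)|(H>174))&(S>150),white=(S<40)&(V>185),hub=q[...,2]>.062)
        for k,m in M.items():
            v,u=np.nonzero(m);print(k,m.sum(),u.mean()+155,v.mean()+185,np.median(q[m],0).round(4),q[m].mean(0).round(4),q[m].min(0).round(4),q[m].max(0).round(4))
s=manip.get_state();print(s["time_s"],s["position"],s["ee_rot"],s["opening"])
E
```

```text
top [4.71808748e-01 8.89008246e-06 9.23102695e-01] [ 0.71106241 -0.69802886  0.06855707 -0.04945592]
blue 1064 196.8684210526316 231.79135338345864 [0.5736 0.1419 0.0386] [0.5755 0.1443 0.0488] [0.4718 0.     0.02  ] [0.6153 0.1868 0.9231]
green 53 175.43396226415095 212.54716981132074 [0.6163 0.1943 0.0273] [0.6171 0.194  0.0274] [0.61   0.1866 0.0229] [0.6248 0.2018 0.0315]
yellow 54 196.61111111111111 202.61111111111111 [0.6387 0.1512 0.0271] [0.6391 0.1514 0.0272] [0.6315 0.1442 0.0235] [0.6469 0.1593 0.0313]
red 48 218.375 210.27083333333334 [0.624  0.1059 0.0277] [0.6237 0.1055 0.0277] [0.6163 0.0981 0.024 ] [0.631  0.1126 0.0317]
white 54 181.35185185185185 222.53703703703704 [0.6218 0.1654 0.0351] [0.5962 0.1808 0.0278] [5.095e-01 1.579e-01 5.000e-04] [0.6345 0.2341 0.0396]
hub 350 194.59428571428572 229.24857142857144 [0.5758 0.1442 0.0747] [0.5695 0.1347 0.137 ] [0.4718 0.     0.0633] [0.5984 0.1667 0.9231]
side [ 0.51076049 -0.81501014  0.50297754] [ 0.85411365 -0.05312894  0.02229553 -0.51688499]
0.15 [0.19084704 0.54199248 0.23802612] [ 1.68585067e-01  9.85686886e-01 -6.06374963e-04 -2.66929439e-04] 1.0004147219828279
```

View pics/crop1.png

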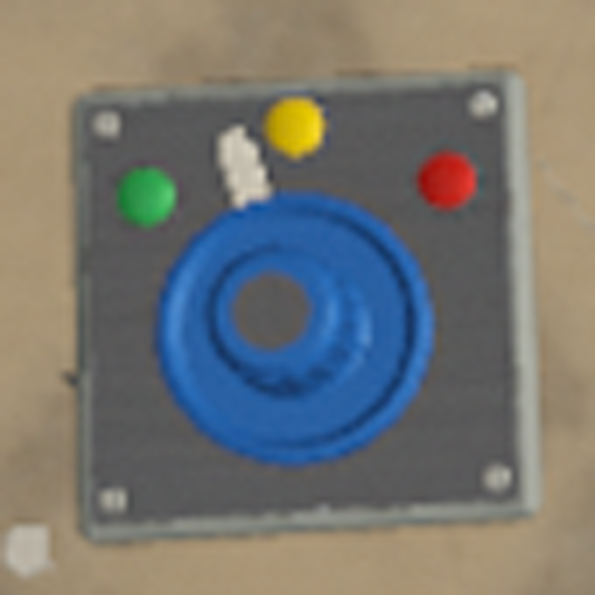

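View pics/side1.png

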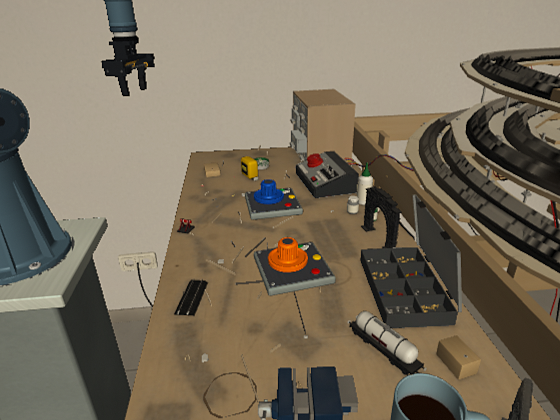

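The crop shows the pointer tip at about (235,130), green at (147,196), yellow at (295,127) and the disc centre at about (296,328). So the pointer needs roughly +31° anticlockwise. The side view shows a clear path for the arm at its current height. Next I'll refine the axis and pointer angle.

```bash
cat > m.py <<'E'
from h import *
def ray(s,u,v,z):
    K=s["mtx"];d=R.from_quat(s["rotation"]).as_matrix()@np.array([(u-K[0][2])/K[0][0],(v-K[1][2])/K[1][1],1]);o=np.array(s["origin"]);return o+d*(z-o[2])/d[2]
def measure():
    s=snapshot("top");c=s["color"][185:270,155:240]
    hsv=cv2.cvtColor(c,cv2.COLOR_BGR2HSV);H,S,V=[hsv[...,i].astype(int) for i in range(3)]
    def cen(m,z):
        v,u=np.nonzero(m);return ray(s,u.mean()+155,v.mean()+185,z)[:2]
    L=[cen((abs(H-a)<b)&(S>110),.027) for a,b in((65,20),(26,7))]+[cen(((H<6)|(H>174))&(S>150),.027)]
    e=np.array(L[2]-L[0]);n=np.array([-e[1],e[0]])/np.linalg.norm(e)
    C=(L[0]+L[2])/2-n*.062*np.cos(np.radians(46))
    m=((S<60)&(V>150)).astype(np.uint8);k,lab,st,ce=cv2.connectedComponentsWithStats(m)
    pts=[]
    for i in range(1,k):
        p=ray(s,ce[i][0]+155,ce[i][1]+185,.036)[:2];r=np.linalg.norm(p-C)
        if st[i,4]>8 and .035<r<.068: pts.append((p,st[i,4],r))
    an=lambda p:np.degrees(np.arctan2(*(p-C)[::-1]))
    print("C",C,"Cy",L[1]-n*.062,"hubtop",ray(s,193.6,229.6,.075))
    print("green",L[0],an(L[0]),"yellow",an(L[1]),"red",an(L[2]))
    for p,a,r in pts: print("white",p,a,r,an(p),"togo",an(L[0])-an(p))
    return s
E
python3 -c "
from m import *
measure()"
```

```text
C [0.57763649 0.14661666] Cy [0.57718692 0.146658  ] hubtop [0.5764356  0.14661391 0.075     ]
green [0.61731236 0.19399507] 50.056345747368454 yellow 4.307536034643427 red -41.57986756716403
white [0.58835408 0.07984979] 178 0.06762160788759015 -80.88053558147257 togo 130.93688132884103
white [0.62461809 0.16456447] 54 0.05029308681942468 20.90775225565667 togo 29.148593491711782
```

Axis is at (0.577, 0.1465), where three estimates agree within 1 mm. The pointer is at 20.9° and green at 50.1°, so it needs about +29° (0.51 rad).

>>> play_rows([
  {"claw": 1,"slide": [3,-3,0],"roll": 0},
  {"claw": 1,"slide": [6,-6,0],"roll": 0},
  {"claw": 1,"slide": [9,-9,0],"roll": 0},
  {"claw": 1,"slide": [12,-12,0],"roll": 0},
  {"claw": 1,"slide": [15,-15,0],"roll": 0},
  {"claw": 1,"slide": [18,-18.3,0],"roll": 0},
  {"claw": 1,"slide": [21,-21.5,0],"roll": 0},
  {"claw": 1,"slide": [24,-24.5,0],"roll": 0},
  {"claw": 1,"slide": [27,-27.5,0],"roll": 0},
  {"claw": 1,"slide": [30,-30.5,0],"roll": 0},
])

```text
time_s: 1.03
position: [0.4842, 0.2435, 0.2387]
ee_rot: [0.169, 0.986, 0.0, 0.0]
wrist_force: [0.5, 0.8, -0.4]
opening: 0.999
grasp_force: 0.0
```

>>> play_rows([
  {"claw": 1,"slide": [3,-3,0],"roll": 0},
  {"claw": 1,"slide": [6,-6,0],"roll": 0},
  {"claw": 1,"slide": [8.6,-9.05,0],"roll": 0},
  {"claw": 1,"slide": [8.6,-9.05,0],"roll": 0},
  {"claw": 1,"slide": [8.6,-9.05,-2],"roll": 0},
  {"claw": 1,"slide": [8.6,-9.05,-5],"roll": 0},
  {"claw": 1,"slide": [8.6,-9.05,-8],"roll": 0},
  {"claw": 1,"slide": [8.6,-9.05,-10],"roll": 0},
  {"claw": 1,"slide": [8.6,-9.05,-12],"roll": 0},
  {"claw": 1,"slide": [8.6,-9.05,-12],"roll": 0},
])

```text
time_s: 1.87
position: [0.5656, 0.1548, 0.114]
ee_rot: [0.169, 0.986, -0.001, -0.004]
wrist_force: [-2.0, 0.1, -0.2]
opening: 1.001
grasp_force: 0.0
```

>>> play_rows([
  {"claw": 1,"slide": [0,0,0],"roll": 0},
  {"claw": 1,"slide": [0,0,0],"roll": 0},
  {"claw": 1,"slide": [0,0,0],"roll": 0},
])

```text
time_s: 2.12
position: [0.5704, 0.155, 0.1206]
ee_rot: [0.168, 0.986, 0.0, 0.001]
wrist_force: [0.7, -0.2, 0.5]
opening: 0.997
grasp_force: 0.0
```

>>> play_rows([
  {"claw": 1,"slide": [0.68,-0.85,0],"roll": 0},
  {"claw": 1,"slide": [0.68,-0.85,0],"roll": 0},
  {"claw": 1,"slide": [0.68,-0.85,-1.5],"roll": 0},
  {"claw": 1,"slide": [0.68,-0.85,-3],"roll": 0},
  {"claw": 1,"slide": [0.68,-0.85,-4.5],"roll": 0},
  {"claw": 1,"slide": [0.68,-0.85,-6],"roll": 0},
  {"claw": 1,"slide": [0.68,-0.85,-7.3],"roll": 0},
  {"claw": 1,"slide": [0.68,-0.85,-7.3],"roll": 0},
  {"claw": 1,"slide": [0.68,-0.85,-7.3],"roll": 0},
  {"claw": 1,"slide": [0.68,-0.85,-7.3],"roll": 0},
])

```text
time_s: 2.95
position: [0.5768, 0.1462, 0.0466]
ee_rot: [0.169, 0.986, 0.0, 0.001]
wrist_force: [-0.2, 0.2, 0.5]
opening: 0.998
grasp_force: 0.0
```

>>> play_rows([
  {"claw": 0.3,"slide": [0,0,0],"roll": 0},
  {"claw": 0.3,"slide": [0,0,0],"roll": 0},
  {"claw": 0.3,"slide": [0,0,0],"roll": 0},
  {"claw": 0.3,"slide": [0,0,0],"roll": 0},
  {"claw": 0.3,"slide": [0,0,0],"roll": 0},
  {"claw": 0.3,"slide": [0,0,0],"roll": 0},
  {"claw": 0.3,"slide": [0,0,0],"roll": 0},
  {"claw": 0.3,"slide": [0,0,0],"roll": 0},
  {"claw": 0.3,"slide": [0,0,0],"roll": 0},
  {"claw": 0.3,"slide": [0,0,0],"roll": 0},
], force=20)

```text
time_s: 3.78
position: [0.5768, 0.1485, 0.0458]
ee_rot: [0.169, 0.986, 0.002, 0.001]
wrist_force: [4.6, 9.6, -3.1]
opening: 0.433
grasp_force: 20.0
```

Grip is on the 38 mm hub. I'll ease the small lateral offset and turn.

>>> play_rows([
  {"claw": 0.3,"slide": [0.1,0.25,0],"roll": 0},
  {"claw": 0.3,"slide": [0.1,0.25,0],"roll": 0.08},
  {"claw": 0.3,"slide": [0.1,0.25,0],"roll": 0.16},
  {"claw": 0.3,"slide": [0.1,0.25,0],"roll": 0.24},
  {"claw": 0.3,"slide": [0.1,0.25,0],"roll": 0.32},
  {"claw": 0.3,"slide": [0.1,0.25,0],"roll": 0.4},
  {"claw": 0.3,"slide": [0.1,0.25,0],"roll": 0.46},
  {"claw": 0.3,"slide": [0.1,0.25,0],"roll": 0.51},
  {"claw": 0.3,"slide": [0.1,0.25,0],"roll": 0.51},
  {"claw": 0.3,"slide": [0.1,0.25,0],"roll": 0.51},
])

```text
time_s: 4.62
position: [0.5768, 0.1486, 0.0458]
ee_rot: [-0.085, 0.996, -0.0, -0.0]
wrist_force: [-1.3, -0.2, 2.2]
opening: 0.429
grasp_force: 20.0
```

```bash
python3 - <<'E'
from m import *
for n in("top","side"):
    s=snapshot(n);c=s["color"][185:270,155:240] if n=="top" else s["color"][150:300,200:350]
    cv2.imwrite(f"pics/{n}2.png",cv2.resize(c,None,fx=4,fy=4,interpolation=cv2.INTER_CUBIC))
s=manip.get_state();print(s["position"],R.from_quat(s["ee_rot"]).as_matrix()[:,1],s["wrist_force"],s["torque"])
E
```

```text
[0.57682497 0.14864568 0.04574173] [-1.69119495e-01  9.85595534e-01 -2.00859960e-04] [-1.6686014  -1.10554419  2.00416959] [-0.10704649  0.23919566 -0.02763058]
```

View pics/top2.png

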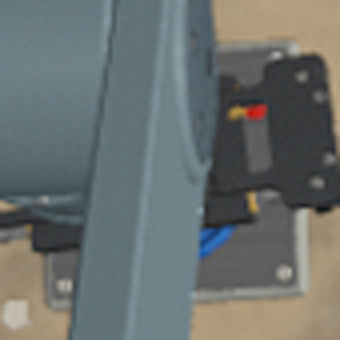

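The arm hides the pointer here and the wrist turned the planned 29°, so I'll release, lift and move clear to check.

>>> play_rows([
  {"claw": 1,"slide": [0,0,0],"roll": 0},
  {"claw": 1,"slide": [0,0,0],"roll": 0},
  {"claw": 1,"slide": [0,0,0],"roll": 0},
  {"claw": 1,"slide": [0,0,0],"roll": 0},
  {"claw": 1,"slide": [0,0,0],"roll": 0},
  {"claw": 1,"slide": [0,0,0],"roll": 0},
  {"claw": 1,"slide": [0,0,2],"roll": 0},
  {"claw": 1,"slide": [0,0,5],"roll": 0},
  {"claw": 1,"slide": [0,0,8],"roll": 0},
  {"claw": 1,"slide": [0,0,11],"roll": 0},
])

```text
time_s: 5.55
position: [0.5766, 0.1487, 0.1566]
ee_rot: [-0.085, 0.996, 0.0, -0.0]
wrist_force: [0.3, 0.7, 0.3]
opening: 1.0
grasp_force: 0.0
```

>>> play_rows([
  {"claw": 1,"slide": [0,0,3],"roll": 0},
  {"claw": 1,"slide": [0,0,6],"roll": 0},
  {"claw": 1,"slide": [-3,3,8],"roll": 0},
  {"claw": 1,"slide": [-6,6,8],"roll": 0},
  {"claw": 1,"slide": [-9,9,8],"roll": 0},
  {"claw": 1,"slide": [-12,12,8],"roll": 0},
  {"claw": 1,"slide": [-15,15,8],"roll": 0},
  {"claw": 1,"slide": [-18,18,8],"roll": 0},
  {"claw": 1,"slide": [-21,21,8],"roll": 0},
  {"claw": 1,"slide": [-24,24,8],"roll": 0},
])

```text
time_s: 6.38
position: [0.3425, 0.3827, 0.236]
ee_rot: [-0.085, 0.996, 0.0, 0.0]
wrist_force: [0.6, 0.9, 0.4]
opening: 1.0
grasp_force: 0.0
```

>>> play_rows([
  {"claw": 1,"slide": [-3,3,0],"roll": 0},
  {"claw": 1,"slide": [-6,6,0],"roll": 0},
  {"claw": 1,"slide": [-9,9,0],"roll": 0},
  {"claw": 1,"slide": [-12,12,0],"roll": 0},
  {"claw": 1,"slide": [-12,12,0],"roll": 0},
  {"claw": 1,"slide": [-12,12,0],"roll": 0},
  {"claw": 1,"slide": [-12,12,0],"roll": 0},
])

```text
time_s: 6.97
position: [0.2241, 0.5014, 0.2355]
ee_rot: [-0.086, 0.996, -0.0, 0.0]
wrist_force: [0.7, -0.3, 0.5]
opening: 1.0
grasp_force: 0.0
```

```bash
python3 - <<'E'
from m import *
s=snapshot("top");cv2.imwrite("pics/crop3.png",cv2.resize(s["color"][185:270,155:380],None,fx=3.5,fy=3.5,interpolation=cv2.INTER_CUBIC))
measure()
E
```

```text
C [0.57832747 0.14867508] Cy [0.57714016 0.14764139] hubtop [0.5764356  0.14661391 0.075     ]
green [0.61879651 0.1965376 ] 49.7845863148661 yellow 2.2779040222324434 red -43.406914771411486
white [0.61073704 0.18588539] 50 0.04934558704045514 48.944661148860156 togo 0.8399251660059406
```

View pics/crop3.png

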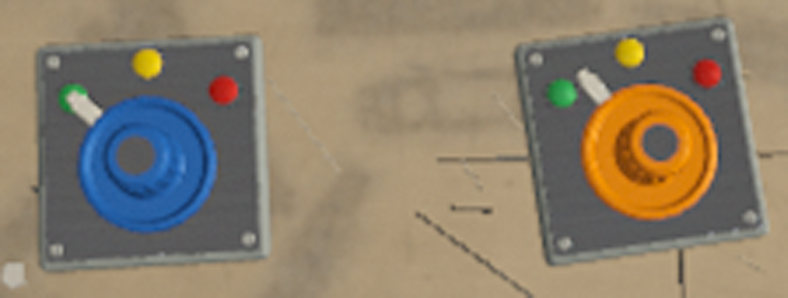

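The pointer covers the green lens at crop position (75,98). Using the unoccluded axis and lens position it stands at 49.9° against 50.1°. The orange pointer is unchanged.

```bash
python3 -c "
from cell import manip
print(manip.finish_job())"
```

```text
the job is handed in; nothing more can be done
None
```

The blue wheel's pointer stands over the green lens, within about 0.2° of its centre by the last picture; the wheel is released, the orange selector was left alone, and the job is handed in with no verdict returned.

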